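Deliver the slide carrier and hold the dryer lid at the set hand

ROBOT

A 7-joint arm with a two-finger parallel gripper is mounted at the origin on the work surface. World frame = base frame: x ahead of the robot, y to its left, z up, the work surface at z = 0. Lengths are in mm, angles in rad, forces in N, time in s.
With the tool pointing down it reaches from about 400 to 875 mm from the base axis. Payload 4.4 kg.
Tool frame: the origin (TCP) lies on the centre line of the jaws, within the pads' length; the fingertips stand 19 mm ahead of it and the grasp point (between the pads) is the TCP; z points along the fingers, y is the line along which they close (so a half turn about z gives the same grasp; the last joint's range is limited). The gripper opens to 85 mm and grips with 20 to 120 N. Pads are 22 mm wide; open, the fingers measure 114 mm over their backs; the gripper's body (76 mm by 85 mm) begins 54 mm behind the grasp point. The pads swing forward as they close: fully open they stand 13 mm farther back than shut.
Start: joints at [1.22, 0.628, 0.038, 1.517, -0.027, 0.996, -0.02], TCP at [182.654, -623.823, 250.313] pointing down, gripper open.
Joint ranges: [-3.06, 3.06], [-0.37, 2.12], [-1.25, 1.32], [0.18, 2.47], [-1.1, 4.24], [0.23, 1.98], [-2.94, 2.94]. Speed limits (rad/s): [2.57, 2.57, 3.14, 3.14, 3.14, 3.14, 3.14].

INTERFACE

Orientations are given as [roll, pitch, yaw] about the fixed x, y, z axes, in that order (R = Rz(yaw) Ry(pitch) Rx(roll)).
In Python, from cell import ctrl, viewer, silhouettes gives the robot as it stands.
- The arm moves only by the shell command python3 -m creep 'ROWS'. ROWS is JSON, a list of rows, each an object with "jaw": the gripper command: -1 is shut, 1 is fully open, values between are in proportion; "xyz": the shift along the tool's x, y, z in mm, a list of three; "angular": the turn, a rotation vector about the tool's x, y, z in rad, a list of three. In form: [{"jaw": jaw, "xyz": [tx, ty, tz], "angular": [rx, ry, rz]}, ...]. A call has 1 to 12 rows; each row is the pose to reach, as a shift and turn from the pose commanded when the call began, along the tool's axes at that moment; what a row does not reach only later rows make up. A row lasts 1/8 s, in which the tool goes at most 62.5 mm and 10.7 degrees, less where a joint would pass 70% of its speed; a pose out of reach is approached as far as the arm can. A call with a gripper value outside its range is refused whole. The fingers move at their own pace and stop on an object; the grip force is fixed at half the most. Time passes only in rows, so rows that repeat a pose let the fingers close. It gives the time, the measured TCP pose, the force, the opening and the grip force at its end, in the units of the state.
- ctrl.read_state(): the state, without advancing time (a new reading comes with each control period).
- viewer.get_image(name): name is "scene" or "side" or "wrist"; returns (picture, depth): 384x512x3 uint8, red, green, blue; 384x512 float32, mm along the optical axis (not along the pixel's ray), 0 where there is no reading.
- viewer.camera_model(name): a dict with "fx", "fy", "cx", "cy" (pixels), "T" (4x4, takes a point from camera to world coordinates). Camera axes: x right, y down, z forward; pixel columns grow to the right and rows downward; lengths in mm; the calibration is good to about 2 mm. A picture is of the moment at which its call begins: read the wrist's pose just before it. camera_model takes no time and is no camera call; for the wrist camera it gives the pose at the moment of the call.
- ctrl.finish_job(): hands the job in; it is judged then, once.
Trained networks look in the newest picture that a camera, given by its name, has taken for a name from the list of things; names that differ only in an ending like _2 or _b are one class to them, and where a whole thing is asked for, a point or a joint stands for the part that bears it (a point fixed in the world has none). Each returns a list of dicts, best first, with "score" (0 to 1); they miss things now and then, are a little off and sometimes report something else, mostly with a low value. They report only what shows in the picture. A call takes as long as a camera call.
- silhouettes(camera, target): "pixels" (384x512 bool, what is visible of it) and "xy" ([column, row] in pixels, amid what is visible of it).
The state is a dict: "clock": time; "qpos": joint angles; "qd": joint speeds; "tau": joint torques, N m; "eef_pos": TCP position; "tool_rot": TCP orientation; "force": force on the tool from outside, world axes, zero at the start; "torque": the same for the moment, N m; "width": finger opening in mm; "gripper_force": force on a finger pad.
Only numpy, scipy, OpenCV 4.12 (cv2) and the standard library are available. Lean on these libraries where they do the work, as an engineer would, in place of code of your own. Each camera call takes 0.05 s, during which the arm holds its last target. There are 200 camera calls.

TASK

Pick up the loaded slide carrier by its raised bar, carry it level and gently so that its two jars stay standing, set it down flat inside the rim of the loading plate next to the slide dryer, and let go of it. Then take the dryer's sprung lid by its bar handle, lift it until the lid (and the black index rod on its side) lines up with the set hand on the quadrant, and finish while still holding it there for a colleague to load. Leave the set hand and the other things on the bench as they are.

Things in the scene. Friction and masses are not known exactly. Their poses are not given: they have to be found in the camera images.
- tray: The slide carrier: open steel tray 150 (x) x 110 (y) mm with walls 30 mm high and 4 mm thick, a white rack of upright glass slides in its middle (up to 41 mm high) and a raised straight carrying bar along its long (x) axis, held by a post at each end. About 0.35 kg (hidden variation 0.7 to 1.4 times), balanced about the middle of the bar. Origin: centre of the underside, z up.
- tray_bar (a point): Middle of the carrier's carrying bar, 115 mm above its underside. The bar runs along the carrier's x, is 12 mm wide (y) and 14 mm high, free between posts for 134 mm.
- jar_a: Small clear jar with black cap, 28 mm across, 45 mm high, 30 g, standing loose in the carrier. Origin: centre of its underside.
- jar_b: The second jar, the same, at the diagonally opposite side of the rack.
- plate: Loading plate fixed on the bench between the carrier's start and the dryer: aluminium, 180 (x) x 140 (y) mm, 4 mm thick, with a dark rim 6 mm wide standing 10 mm above the bench; inside the rim 168 x 128 mm. The carrier goes in with its long side along the plate's x, either way round. Origin: centre of the underside, z up.
- dryer: Slide dryer, fixed white box 180 (x) x 200 (y) mm, 100 mm high without its lid; a thin quadrant of steel rod with ticks stands off its +x side (126 mm from the middle, 150 mm radius). The lid is hinged along the box's x at its -y side and its free edge is at the +y side. Origin: centre of the underside.
- lid_hinge (a point): Middle of the lid's hinge axis, in the dryer's frame at (0, -90, 106) mm. The axis runs along the dryer's x. The point turns with the lid: its y points from the hinge to the lid's free edge, its z out of the lid's top.
- lid (a joint): Lid angle in rad: 0 shut and level, grows as the free edge rises, stop at 1.35. The lid is 184 x 196 x 12 mm, 0.35 kg with its handle; a hinge spring always drives it shut: 0.64 N m when shut plus 0.8 N m per rad, so with gravity some 6 to 9 N at the handle along its arc. It shuts itself if let go.
- lid_bar (a point): Middle of the lid handle's bar, 165 mm from the hinge axis along the lid and 57 mm above it square to the lid (45 mm above the lid's top). The handle is a round steel bar 12 mm thick, 110 mm long, parallel to the hinge axis, on two posts 100 mm apart; 39 mm are free under the bar, so that it can be pinched from above, and it turns between the fingers as the lid rises. The point's axes are the lid's: x along the bar, y from hinge to free edge, z out of the lid.
- set_hand (a joint): Angle in rad of the set hand, in the same sense as the lid's: the lid is lined up when both are equal. Between 0.45 and 0.85; it stays where it is unless pushed.
- set_hand_tip (a point): End block (22 x 20 x 12 mm) of the set hand, a thin steel rod that turns about the lid's hinge axis just outside the +x side of the lid, between the lid's black index rod and the quadrant; 175 mm from the axis, 116 mm from the dryer's middle along its x. Its y points along the hand away from the axis.
- petri_dish: Glass dish 60 mm across, 14 mm high, beyond the plate. Leave alone.
- dropper: Amber dropper bottle 32 mm across, 75 mm high, on the robot's side of the dryer. Leave alone.

How it is judged (in metres and radians):
On the way, in this order (a step that is already met when the one before it is completed fails the run):
1. the carrier is lifted clear of the bench by the fingers (height (world z) of tray above 0.02 m and contact force between the fingers and tray above 1 N), for 0.2 s.
2. the carrier stands flat inside the plate's rim, let go, its jars standing (horizontal distance between tray and plate below 0.03 m and angle between tray's own z axis and vertical below 0.03 rad and height (world z) of tray below 0.0065 m and linear speed of tray below 0.03 m/s and angle between each of jar_a, jar_b's own z axis and vertical below 0.2 rad and z of jar_a in the frame of tray between -0.004 and 0.012 m and horizontal distance between each of jar_a, jar_b and tray below 0.09 m and z of jar_b in the frame of tray between -0.004 and 0.012 m and contact force between each of the arm, the fingers and tray below 0.1 N), for 0.2 s.
3. the lid is held by its handle in line with the set hand (angle between the y axis of lid_bar and the y axis of set_hand_tip, either way round below 0.08 rad and velocity of joint lid between -0.06 and 0.06 rad/s and contact force between the fingers and lid_c1 above 3 N), for 0.5 s.
At the end, for the whole second after the job is handed in: The fingers hold the lid by its handle (over 3 N), still (under 0.06 rad/s), within 0.08 rad of the set hand; the carrier stands untouched and flat inside the plate's rim (centre within 30 mm of the plate's, tilt under 0.03 rad) with both jars standing in it (all of step 3 and horizontal distance between tray and plate below 0.03 m and angle between tray's own z axis and vertical below 0.03 rad and height (world z) of tray below 0.0065 m and linear speed of tray below 0.03 m/s and angle between each of jar_a, jar_b's own z axis and vertical below 0.2 rad and z of jar_a in the frame of tray between -0.004 and 0.012 m and horizontal distance between each of jar_a, jar_b and tray below 0.09 m and z of jar_b in the frame of tray between -0.004 and 0.012 m and contact force between each of the fingers, lid and tray below 0.1 N); the arm keeps its last pose, push and grip.
It fails at once if the carrier is tipped (over 0.3 rad) (angle between tray's own z axis and vertical above 0.3 rad).
It fails at once if a jar falls over (angle between any of jar_a, jar_b's own z axis and vertical above 0.5 rad).
It fails at once if the carrier is dropped or flung (over 0.8 m/s) (linear speed of tray above 0.8 m/s).
It fails at once if the set hand is moved (tip over 10 mm) (distance of set_hand_tip from where it was at the start of the episode above 0.01 m).
It fails at once if a bystander is displaced (over 30 mm) or overturned (distance of any of petri_dish, dropper, slide_box, forceps, beaker, reagent from where it was at the start of the episode above 0.03 m or angle between any of petri_dish, dropper, slide_box, forceps, beaker, reagent's own z axis and vertical above 0.5 rad).
It also fails if it takes over 54 s, if anything falls off the work surface, if the arm or the gripper's body presses on something with over 40 N, if the wrist force passes 120 N, or if a joint passes its speed limit or range.

## Working session

There is one attempt and no reset: what is moved stays moved. The work goes in short steps, Python scripts to look and compute and a shell command to move; the robot and the scene stay as the last step left them, time stands still between calls to the robot, and variables do not carry over. Pictures are saved under pics/ and viewed, at most 10 in all, crops included, and the job is handed in when it is done.

```bash
ls; mkdir -p pics
cat > h.py <<'E'
import numpy as np,cv2
from cell import ctrl,viewer,silhouettes
def pts(name,dep,mask):
    m=viewer.camera_model(name); v,u=np.nonzero(mask&(dep>0)); d=dep[v,u]
    P=np.c_[(u-m['cx'])/m['fx']*d,(v-m['cy'])/m['fy']*d,d,np.ones(len(d))]@np.array(m['T']).T
    return P[:,:3]
E
python3 - <<'E'
from h import *
print(ctrl.read_state())
ims=[]
for n in['scene','side']:
    im,d=viewer.get_image(n); ims.append(im)
    for t in['tray','jar_a','plate','dryer','lid_bar','set_hand','petri_dish','dropper']:
        for r in silhouettes(n,t)[:2]:
            p=pts(n,d,r['pixels'])
            if len(p): print(n,t,round(r['score'],2),np.round(r['xy']),len(p),np.round(np.median(p,0)),np.round(np.percentile(p,2,0)),np.round(np.percentile(p,98,0)))
cv2.imwrite('pics/a.png',ims[0][:,:,::-1]);cv2.imwrite('pics/b.png',ims[1][:,:,::-1])
E
```

```text
pics
{'clock': 0.0, 'qpos': array([ 1.22022907,  0.62934044,  0.03843675,  1.5183606 , -0.02697667,
        0.99629414, -0.01999395]), 'qd': array([ 0.00305177,  0.00152026, -0.0014993 , -0.0009509 ,  0.00034693,
        0.00050877, -0.0005295 ]), 'tau': array([ 9.71547706e-05, -5.63389850e+01,  1.22619320e+00, -1.93437320e+01,
        1.10015788e-02,  1.04778731e-02,  1.80682298e-05]), 'eef_pos': array([ 182.46839069, -623.25542132,  249.39501389]), 'tool_rot': array([-3.13970846e+00,  4.09231893e-05,  2.84790419e-01]), 'force': array([ 1.48886404e-01,  3.83595037e-04, -8.66336493e-01]), 'torque': array([-0.00137252, -0.00584717, -0.00368383]), 'gripper_force': 0.0, 'width': 84.92958297406017}
scene tray 0.94 [351. 198.] 1199 [490. 297.  17.] [385. 243.  -0.] [546. 358. 123.]
scene tray 0.74 [152. 176.] 154 [ 636. -258.  167.] [ 521. -322.  116.] [ 647. -190.  218.]
scene jar_a 0.43 [339. 197.] 103 [507. 262.  40.] [488. 251.  15.] [513. 273.  51.]
scene plate 0.91 [279. 218.] 1932 [571.  84.   4.] [476.  16.   0.] [654. 153.  11.]
scene plate 0.6 [362. 185.] 112 [437. 342.  35.] [4
[... 589 characters left out ...]
 dropper 0.36 [340. 196.] 114 [507. 263.  39.] [486. 251.  14.] [513. 276.  51.]
side jar_a 0.65 [235. 278.] 178 [495. 271.  41.] [483. 257.  14.] [511. 290.  51.]
side jar_a 0.47 [243. 312.] 215 [424. 350.  44.] [417. 337.  12.] [439. 358.  51.]
side plate 0.58 [256. 238.] 2176 [559.  89.   4.] [474.  17.   1.] [650. 156.  11.]
side dryer 0.91 [317. 171.] 3487 [ 504. -179.   99.] [ 423. -349.    6.] [ 630. -156.  167.]
side lid_bar 0.97 [317. 158.] 1665 [ 512. -219.  118.] [ 427. -361.   98.] [ 625. -158.  167.]
side petri_dish 0.68 [212. 213.] 232 [708.  74.  13.] [684.  42.   2.] [738.  97.  16.]
side dropper 0.55 [364. 179.] 155 [ 385. -330.   35.] [ 373. -342.    4.] [ 400. -324.   72.]
```

View pics/a.png

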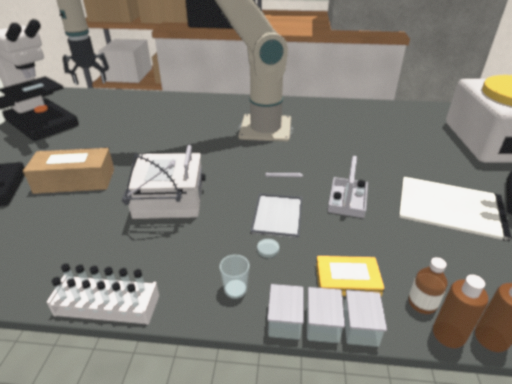

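View pics/b.png

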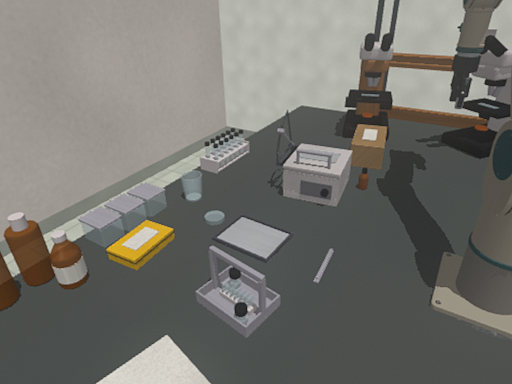

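The scene view has the carrier at (350,198), the plate at (279,216) and the dryer at (165,185), with the quadrant on the side away from the robot. The side view agrees: carrier (238,290), plate (253,237), dryer (317,170). Next I'll fit the yaws.

```bash
cat >> h.py <<'E'
def line(P):
    c=np.median(P[:,:2],0); x,y=cv2.fitLine(P[:,:2].astype(np.float32),cv2.DIST_HUBER,0,.01,.01)[:2,0]
    t=(P[:,:2]-c)@[x,y]; lo,hi=np.percentile(t,[1,99]); mid=c+[x*(lo+hi)/2,y*(lo+hi)/2]
    return np.round(mid),round(float(np.degrees(np.arctan(y/x))),1),round(hi-lo),np.round(np.median(P[:,2]))
def box(P):
    return cv2.minAreaRect(P[:,:2].astype(np.float32))
E
python3 - <<'E'
from h import *
for n in['scene','side']:
    im,d=viewer.get_image(n); full=pts(n,d,np.ones(d.shape,bool))
    def reg(x0,x1,y0,y1,z0,z1):
        l=np.array([x0,y0,z0]);h=np.array([x1,y1,z1]);return full[((full>l)&(full<h)).all(1)]
    for k,a in dict(traybar=(370,570,220,380,105,130),tray=(370,570,220,380,24,33),lidbar=(420,625,-370,-150,155,175),lidtop=(420,640,-370,-150,108,122),plate=(450,690,0,170,2.5,12)).items():
        P=reg(*a)
        if len(P)>10: print(n,k,len(P),line(P) if 'bar' in k else box(P))
    r=silhouettes(n,'plate')
    if r: print(n,'platemask',box(pts(n,d,cv2.erode(r[0]['pixels'].astype(np.uint8),np.ones((2,2)))>0)))
    P=reg(618,670,-380,-130,100,270); print(n,'quad',len(P)); 
    if n=='scene': 
        for p in P[::6]: print(np.round(p).astype(int),end=' ')
E
```

```text
scene traybar 133 (array([468., 302.]), -9.3, 150, np.float64(121.0))
scene tray 242 ((464.51544189453125, 303.0415344238281), (109.84502410888672, 159.97738647460938), 80.36347961425781)
scene lidbar 95 (array([ 511., -191.]), 7.1, 110, np.float64(167.0))
scene lidtop 1978 ((536.6065063476562, -260.06842041015625), (221.625732421875, 197.55227661132812), 7.008110046386719)
scene plate 1670 ((570.7670288085938, 84.710205078125), (238.1439666748047, 167.9056396484375), 0.05796622484922409)
scene platemask ((564.6168823242188, 86.08027648925781), (136.1112060546875, 182.32435607910156), 87.66632843017578)
scene quad 764
[ 647 -282  253] [ 652 -286  246] [ 649 -269  246] [ 653 -276  244] [ 650 -278  239] [ 646 -264  238] [ 652 -270  238] [ 646 -256  236] [ 648 -261  233] [ 653 -289  231] [ 647 -251  230] [ 653 -292  228] [ 647 -249  227] [ 630 -196  220] [ 646 -250  224] [ 628 -203  215] [ 654 -296  223] [ 645 -243  220] [ 632 -202  214] [ 654 -297  219] [ 643 -239  216] [ 639 -200  216] [ 655 -297  217] [ 632 -211  208] [ 636 -193  211] [ 648 -232  214] [ 639 -203  210] [ 653 -299  210
[... 1614 characters left out ...]
4] [ 642 -214  104] [ 665 -343  109] [ 642 -194  102] [ 664 -335  105] [ 663 -337  100] side traybar 533 (array([466., 306.]), -9.0, 147, np.float64(121.0))
side tray 775 ((467.1806335449219, 303.3544616699219), (112.88938903808594, 153.0907440185547), 80.32506561279297)
side lidbar 145 (array([ 511., -189.]), 8.0, 108, np.float64(165.0))
side lidtop 1385 ((538.84619140625, -257.43505859375), (218.419677734375, 202.006103515625), 7.92120361328125)
side plate 2045 ((571.2221069335938, 91.46040344238281), (157.16319274902344, 236.08242797851562), 86.74694061279297)
side platemask ((732.2872314453125, -442.4958801269531), (37.04249572753906, 550.9105224609375), 25.203433990478516)
side quad 314
```

```bash
python3 -m creep '[{"jaw":1,"xyz":[47,-28,-8],"angular":[0,0,-0.17]},{"jaw":1,"xyz":[94,-56,-16],"angular":[0,0,-0.34]},{"jaw":1,"xyz":[141,-85,-24],"angular":[0,0,-0.51]},{"jaw":1,"xyz":[188,-113,-32],"angular":[0,0,-0.68]},{"jaw":1,"xyz":[235,-141,-40],"angular":[0,0,-0.85]},{"jaw":1,"xyz":[282,-170,-48],"angular":[0,0,-1.02]},{"jaw":1,"xyz":[329,-198,-51],"angular":[0,0,-1.19]},{"jaw":1,"xyz":[376,-226,-51],"angular":[0,0,-1.36]},{"jaw":1,"xyz":[406,-276,-51],"angular":[0,0,-1.53]},{"jaw":1,"xyz":[436,-326,-51],"angular":[0,0,-1.70]},{"jaw":1,"xyz":[466,-376,-51],"angular":[0,0,-1.87]},{"jaw":1,"xyz":[496,-426,-51],"angular":[0,0,-2.04]}]'
```

```text
clock: 2.6
eef_pos: [539.4, -74.1, 301.6]
tool_rot: [3.141, 0.001, 2.33]
force: [1.4, -0.9, -0.0]
width: 85.5
gripper_force: 0.0
```

```bash
cat >> h.py <<'E'
from scipy.spatial.transform import Rotation as Ro
def to(x,y,z,yaw):
    s=ctrl.read_state(); R=Ro.from_euler('xyz',s['tool_rot']); T=Ro.from_euler('xyz',[np.pi,0,yaw])
    print('shift',np.round(R.inv().apply(np.array([x,y,z])-s['eef_pos']),1),'turn',np.round((R.inv()*T).as_rotvec(),3),'pos',np.round(s['eef_pos'],1),'t',s['clock'],'q7',round(s['qpos'][6],2))
E
python3 - <<'E'
from h import *
to(467,303,250,np.pi-.16)
E
```

```text
shift [323.4 207.   51.4] turn [-0.     0.001 -0.652] pos [539.4 -74.1 301.6] t 2.6 q7 0.55
```

```bash
python3 -m creep '[{"jaw":1,"xyz":[45,29,7],"angular":[0,0,-0.09]},{"jaw":1,"xyz":[90,58,14],"angular":[0,0,-0.18]},{"jaw":1,"xyz":[136,87,21],"angular":[0,0,-0.28]},{"jaw":1,"xyz":[182,116,28],"angular":[0,0,-0.37]},{"jaw":1,"xyz":[228,145,35],"angular":[0,0,-0.46]},{"jaw":1,"xyz":[275,176,43],"angular":[0,0,-0.56]},{"jaw":1,"xyz":[323,207,51],"angular":[0,0,-0.65]},{"jaw":1,"xyz":[323,207,51],"angular":[0,0,-0.65]},{"jaw":1,"xyz":[323,207,51],"angular":[0,0,-0.65]},{"jaw":1,"xyz":[323,207,51],"angular":[0,0,-0.65]}]'
python3 - <<'E'
from h import *
to(467,303,115,np.pi-.16)
n='wrist';im,d=viewer.get_image(n);P=pts(n,d,np.ones(d.shape,bool))
cv2.imwrite('pics/c.png',im[:,:,::-1])
B=P[(P[:,2]>112)&(P[:,2]<130)&(abs(P[:,0]-467)<110)&(abs(P[:,1]-303)<60)]
print(len(B)); print(line(B),box(B))
W=P[(P[:,2]>22)&(P[:,2]<36)&(abs(P[:,0]-467)<110)&(abs(P[:,1]-303)<90)];print(len(W),box(W))
E
```

```text
clock: 3.85
eef_pos: [469.6, 299.7, 250.3]
tool_rot: [-3.14, 0.001, 2.972]
force: [-0.1, -1.0, 1.1]
width: 85.4
gripper_force: 0.0
shift [  3.3   2.9 135.3] turn [-0.001  0.001 -0.01 ] pos [469.6 299.7 250.3] t 3.85 q7 0.34
2023
(array([465., 301.]), -9.6, 145, np.float64(122.0)) ((465.7987976074219, 299.9449157714844), (13.607954978942871, 149.292724609375), 80.21859741210938)
1608 ((465.9454345703125, 300.5375671386719), (110.19595336914062, 150.42825317382812), 80.65625762939453)
```

View pics/c.png

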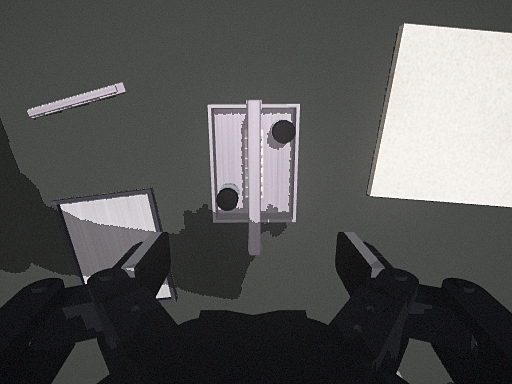

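The wrist view shows the bar running vertically at column 255 (rows 100–253), midway between the fingers, with jar caps at (284,131) and (228,198). I'll go down onto the bar.

```bash
python3 -m creep '[{"jaw":1,"xyz":[4,1,40],"angular":[0,0,0]},{"jaw":1,"xyz":[4,1,80],"angular":[0,0,0]},{"jaw":1,"xyz":[4,1,110],"angular":[0,0,0]},{"jaw":1,"xyz":[4,1,125],"angular":[0,0,0]},{"jaw":1,"xyz":[4,1,135],"angular":[0,0,0]},{"jaw":1,"xyz":[4,1,135],"angular":[0,0,0]},{"jaw":0,"xyz":[4,1,135],"angular":[0,0,0]},{"jaw":-0.4,"xyz":[4,1,135],"angular":[0,0,0]},{"jaw":-0.7,"xyz":[4,1,135],"angular":[0,0,0]},{"jaw":-1,"xyz":[4,1,135],"angular":[0,0,0]},{"jaw":-1,"xyz":[4,1,135],"angular":[0,0,0]},{"jaw":-1,"xyz":[4,1,135],"angular":[0,0,0]}]'
```

```text
clock: 5.4
eef_pos: [465.0, 302.3, 115.3]
tool_rot: [-3.14, 0.0, 2.974]
force: [-0.4, -3.8, 3.3]
width: 10.8
gripper_force: 59.8
```

```bash
python3 -m creep '[{"jaw":-1,"xyz":[0,0,-2],"angular":[0,0,0]},{"jaw":-1,"xyz":[0,0,-5],"angular":[0,0,0]},{"jaw":-1,"xyz":[0,0,-10],"angular":[0,0,0]},{"jaw":-1,"xyz":[0,0,-16],"angular":[0,0,0]},{"jaw":-1,"xyz":[0,0,-22],"angular":[0,0,0]},{"jaw":-1,"xyz":[0,0,-28],"angular":[0,0,0]},{"jaw":-1,"xyz":[0,0,-33],"angular":[0,0,0]},{"jaw":-1,"xyz":[0,0,-37],"angular":[0,0,0]},{"jaw":-1,"xyz":[0,0,-39],"angular":[0,0,0]},{"jaw":-1,"xyz":[0,0,-40],"angular":[0,0,0]},{"jaw":-1,"xyz":[0,0,-40],"angular":[0,0,0]},{"jaw":-1,"xyz":[0,0,-40],"angular":[0,0,0]}]'
python3 - <<'E'
from h import *
n='scene';im,d=viewer.get_image(n);P=pts(n,d,np.ones(d.shape,bool))
for z0,z1 in((9,13),(2.5,12)):
    Q=P[(P[:,2]>2.5)&(P[:,2]<z1)&(P[:,0]>460)&(P[:,0]<670)&(P[:,1]>0)&(P[:,1]<165)]
    print(len(Q),np.round(np.percentile(Q,[1,50,99],0)))
r=silhouettes(n,'plate')[0]; print(r['score'],box(pts(n,d,r['pixels']))); print(np.round(np.percentile(pts(n,d,r['pixels']),[1,99],0)))
m=viewer.camera_model(n); c=cv2.boxPoints(cv2.minAreaRect(np.argwhere(r['pixels'])[:,::-1].astype(np.float32)))
hull=cv2.approxPolyDP(cv2.convexHull(np.argwhere(r['pixels'])[:,::-1].astype(np.int32)),5,True)[:,0]
T=np.array(m['T'])
for u,v in hull:
    ray=T[:3,:3]@[(u-m['cx'])/m['fx'],(v-m['cy'])/m['fy'],1]; print(np.round(T[:3,3]+ray*(8-T[2,3])/ray[2]))
to(565,86,155,np.pi-.04)
E
```

```text
clock: 6.9
eef_pos: [464.9, 303.1, 155.1]
tool_rot: [-3.141, -0.0, 2.975]
force: [-0.0, -0.7, -4.6]
width: 10.9
gripper_force: 58.6
1606 [[474.  13.   3.]
 [571.  84.   5.]
 [655. 153.  12.]]
1586 [[474.  13.   3.]
 [571.  84.   5.]
 [654. 153.  12.]]
0.88 ((552.1448974609375, 81.9632339477539), (146.10362243652344, 206.87667846679688), 87.70184326171875)
[[456.  13.  -1.]
 [654. 153.  12.]]
[477. 155.   8.]
[658. 145.   8.]
[655.  14.   8.]
[464.  19.   8.]
shift [-134.7 -197.5    0.2] turn [-0.    -0.    -0.127] pos [464.9 303.2 155.2] t 7.0 q7 0.23
```

```bash
python3 -m creep '[{"jaw":-1,"xyz":[-2,-3,0],"angular":[0,0,-0.002]},{"jaw":-1,"xyz":[-7,-10,0],"angular":[0,0,-0.006]},{"jaw":-1,"xyz":[-15,-22,0],"angular":[0,0,-0.012]},{"jaw":-1,"xyz":[-25,-37,0],"angular":[0,0,-0.022]},{"jaw":-1,"xyz":[-36,-53,0],"angular":[0,0,-0.032]},{"jaw":-1,"xyz":[-46,-68,0],"angular":[0,0,-0.042]},{"jaw":-1,"xyz":[-54,-80,0],"angular":[0,0,-0.052]},{"jaw":-1,"xyz":[-60,-88,0],"angular":[0,0,-0.06]},{"jaw":-1,"xyz":[-63,-93,0],"angular":[0,0,-0.064]},{"jaw":-1,"xyz":[-64,-95,0],"angular":[0,0,-0.066]},{"jaw":-1,"xyz":[-64,-95,0],"angular":[0,0,-0.066]},{"jaw":-1,"xyz":[-64,-95,0],"angular":[0,0,-0.066]}]'
python3 - <<'E'
from h import *
n='wrist';im,d=viewer.get_image(n)
cv2.imwrite('pics/d.png',im[:,:,::-1])
P=pts(n,d,np.ones(d.shape,bool))
Q=P[(P[:,2]>2)&(P[:,2]<13)&(P[:,0]>455)&(P[:,0]<675)&(P[:,1]>-10)&(P[:,1]<175)]
print(len(Q),np.round(np.percentile(Q,[1,99],0)),box(Q))
for r in silhouettes(n,'plate')[:1]:
    Q=pts(n,d,r['pixels']);print(r['score'],r['xy'],box(Q))
to(565,85,155,np.pi-.04)
B=P[(P[:,2]>150)&(P[:,2]<168)&(abs(P[:,0]-525)<110)&(abs(P[:,1]-200)<60)];print('bar',line(B))
W=P[(P[:,2]>62)&(P[:,2]<76)&(abs(P[:,0]-525)<110)&(abs(P[:,1]-200)<90)];print(len(W),box(W))
E
```

```text
clock: 8.5
eef_pos: [512.1, 199.5, 155.4]
tool_rot: [3.141, 0.0, 3.042]
force: [-0.2, -0.4, -3.6]
width: 10.8
gripper_force: 58.6
12684 [[472.  13.   2.]
 [645. 123.  11.]] ((557.0770263671875, 62.834503173828125), (114.95702362060547, 188.53652954101562), 83.63306427001953)
0.92 [122.9, 212.6] ((561.9029541015625, 71.58467864990234), (134.77992248535156, 179.8437042236328), 87.45490264892578)
shift [ -64.  -108.5    0.3] turn [ 0.   -0.   -0.06] pos [512.2 199.4 155.4] t 8.6 q7 0.47
bar (array([490., 201.]), -5.7, 102, np.float64(162.0))
3090 ((504.5314025878906, 198.27601623535156), (110.51590728759766, 132.27711486816406), 84.31233215332031)
```

View pics/d.png

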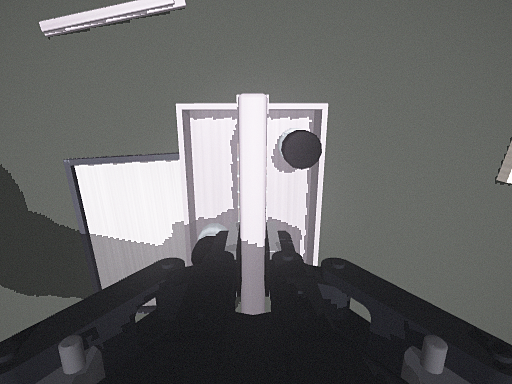

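The wrist view shows the carrier level, with both jars in it (cap at (302,149), the other at (210,243)). The plate's outer corner is at (66,160), and its edges run to about (180,153) and (98,298). I'll compute the plate and tray corners from these.

Run:
```python
from h import *
m=viewer.camera_model('wrist');T=np.array(m['T'])
def at(u,v,z):
    ray=T[:3,:3]@[(u-m['cx'])/m['fx'],(v-m['cy'])/m['fy'],1]; return (T[:3,3]+ray*(z-T[2,3])/ray[2])[:2]
A,B,C=at(66,160,10),at(180,153,10),at(98,298,10)
print(A,B,C,np.degrees(np.arctan2(*(A-B)[[0,1]])),np.degrees(np.arctan2(*(C-A)[[1,0]])))
for yaw in(-2.3,-4):
    c,s=np.cos(np.radians(yaw)),np.sin(np.radians(yaw)); print(yaw,A+90*np.array([c,s])+70*np.array([-s,c]))
t1,t2=at(176,104,70),at(328,104,70); print(t1,t2,np.linalg.norm(t2-t1),(t1+t2)/2+75*np.array([np.cos(.1),-np.sin(.1)]))
```

```text
[470.31213832  19.19077579] [474.69215178 131.12879609] [626.3210632   12.23558526] -177.75922135141607 -2.5526703817584426
-2.3 [563.04885936  85.52252212]
-4 [564.975856    82.74217668]
[433.39095975 150.52086293] [444.33291444 259.62959234] 109.65601309119866 [513.48724949 197.58772139]
```

```bash
python3 -m creep '[{"jaw":-1,"xyz":[-2,-3,0],"angular":[0,0,-0.002]},{"jaw":-1,"xyz":[-6,-11,0],"angular":[0,0,-0.006]},{"jaw":-1,"xyz":[-14,-24,0],"angular":[0,0,-0.012]},{"jaw":-1,"xyz":[-24,-41,0],"angular":[0,0,-0.022]},{"jaw":-1,"xyz":[-35,-60,0],"angular":[0,0,-0.032]},{"jaw":-1,"xyz":[-45,-78,0],"angular":[0,0,-0.042]},{"jaw":-1,"xyz":[-53,-92,0],"angular":[0,0,-0.05]},{"jaw":-1,"xyz":[-58,-101,0],"angular":[0,0,-0.056]},{"jaw":-1,"xyz":[-61,-106,0],"angular":[0,0,-0.06]},{"jaw":-1,"xyz":[-62,-108,0],"angular":[0,0,-0.06]},{"jaw":-1,"xyz":[-62,-108,0],"angular":[0,0,-0.06]},{"jaw":-1,"xyz":[-62,-108,0],"angular":[0,0,-0.06]}]'
python3 - <<'E'
from h import *
to(563,86,115.5+4,np.pi-.042)
m=viewer.camera_model('wrist')
im,d=viewer.get_image('wrist');cv2.imwrite('pics/e.png',im[:,:,::-1])
E
```

```text
clock: 10.1
eef_pos: [563.0, 85.9, 155.4]
tool_rot: [3.141, 0.0, 3.102]
force: [0.1, 0.3, -3.9]
width: 10.9
gripper_force: 58.6
shift [-0.   0.1 35.9] turn [0.    0.    0.002] pos [563.   85.9 155.4] t 10.1 q7 0.75
```

View pics/e.png

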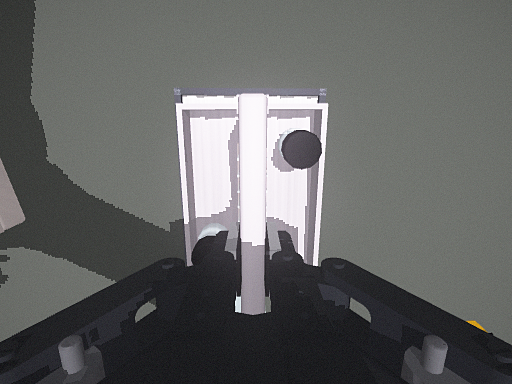

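The plate rim's near corners show at (174,90) and (327,90), symmetric with the tray walls at 176–328, so y is good. I'll lower it gently.

```bash
python3 - <<'E'
from h import *
m=viewer.camera_model('wrist');T=np.array(m['T'])
for u,v,z in((174,89,10),(327,89,10),(176,104,70),(328,104,70)):
    ray=T[:3,:3]@[(u-m['cx'])/m['fx'],(v-m['cy'])/m['fy'],1]; print((T[:3,3]+ray*(z-T[2,3])/ray[2])[:2])
E
python3 -m creep '[{"jaw":-1,"xyz":[0,0,2],"angular":[0,0,0]},{"jaw":-1,"xyz":[0,0,6],"angular":[0,0,0]},{"jaw":-1,"xyz":[0,0,11],"angular":[0,0,0]},{"jaw":-1,"xyz":[0,0,16],"angular":[0,0,0]},{"jaw":-1,"xyz":[0,0,20],"angular":[0,0,0]},{"jaw":-1,"xyz":[0,0,23],"angular":[0,0,0]},{"jaw":-1,"xyz":[0,0,25],"angular":[0,0,0]},{"jaw":-1,"xyz":[0,0,25],"angular":[0,0,0]}]'
```

```text
[471.00533929  16.25055619]
[476.57047793 156.36691816]
[487.20945837  32.30067213]
[491.5681304 141.883413 ]
clock: 11.15
eef_pos: [563.1, 85.1, 130.2]
tool_rot: [-3.142, -0.0, 3.101]
force: [0.1, 0.4, -5.2]
width: 11.0
gripper_force: 58.6
```

```bash
python3 -m creep '[{"jaw":-1,"xyz":[0,0,2],"angular":[0,0,0]},{"jaw":-1,"xyz":[0,0,4],"angular":[0,0,0]},{"jaw":-1,"xyz":[0,0,6],"angular":[0,0,0]},{"jaw":-1,"xyz":[0,0,8],"angular":[0,0,0]},{"jaw":-1,"xyz":[0,0,9],"angular":[0,0,0]},{"jaw":-1,"xyz":[0,0,10],"angular":[0,0,0]},{"jaw":-1,"xyz":[0,0,10.5],"angular":[0,0,0]},{"jaw":-1,"xyz":[0,0,11],"angular":[0,0,0]},{"jaw":-1,"xyz":[0,0,11],"angular":[0,0,0]}]'
```

```text
clock: 12.28
eef_pos: [563.2, 85.1, 119.4]
tool_rot: [-3.141, 0.0, 3.101]
force: [-0.7, -1.2, -3.9]
width: 10.8
gripper_force: 58.8
```

```bash
python3 -m creep '[{"jaw":-1,"xyz":[0,0,0.7],"angular":[0,0,0]},{"jaw":-1,"xyz":[0,0,0.7],"angular":[0,0,0]},{"jaw":-0.6,"xyz":[0,0,0.7],"angular":[0,0,0]},{"jaw":-0.3,"xyz":[0,0,0.7],"angular":[0,0,0]},{"jaw":0,"xyz":[0,0,0.7],"angular":[0,0,0]},{"jaw":0.4,"xyz":[0,0,0.7],"angular":[0,0,0]},{"jaw":0.4,"xyz":[0,0,0.7],"angular":[0,0,0]},{"jaw":0.4,"xyz":[0,0,0.7],"angular":[0,0,0]},{"jaw":0.4,"xyz":[0,0,0.7],"angular":[0,0,0]}]'
python3 - <<'E'
from h import *
im,d=viewer.get_image('wrist');cv2.imwrite('pics/f.png',im[:,:,::-1])
P=pts('wrist',d,np.ones(d.shape,bool))
W=P[(P[:,2]>28)&(P[:,2]<40)&(abs(P[:,0]-563)<110)&(abs(P[:,1]-86)<75)];print(len(W),box(W),np.round(np.percentile(W[:,2],[5,50,95]),1))
to(511,-190,250,np.pi+.131)
for n in('scene','side'):
    im,d=viewer.get_image(n);P=pts(n,d,np.ones(d.shape,bool))
    W=P[(P[:,2]>117)&(P[:,2]<132)&(abs(P[:,0]-563)<80)&(abs(P[:,1]-86)<20)];print(n,line(W) if len(W)>5 else 0)
E
```

```text
clock: 13.4
eef_pos: [563.2, 85.2, 118.6]
tool_rot: [3.142, 0.0, 3.101]
force: [-0.1, -0.1, -0.2]
width: 59.8
gripper_force: 0.0
3249 ((564.3072509765625, 83.278076171875), (110.56047058105469, 150.34442138671875), 87.99867248535156) [29.1 33.6 34.9]
shift [  40.9 -277.1 -131.4] turn [-0.     0.    -0.172] pos [563.2  85.2 118.6] t 13.45 q7 0.71
scene (array([572.,  86.]), -2.3, 136, np.float64(126.0))
side (array([565.,  90.]), -2.0, 149, np.float64(124.0))
```

View pics/f.png

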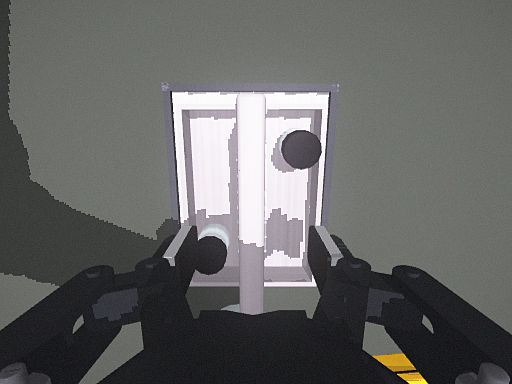

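The carrier stands flat inside the rim with both jars upright (caps at (302,149) and (211,250)) and the fingers are clear. Next: up, then over the lid handle.

```bash
python3 -m creep '[{"jaw":0.4,"xyz":[0,0,-30],"angular":[0,0,0]},{"jaw":0.4,"xyz":[0,0,-80],"angular":[0,0,0]},{"jaw":0.6,"xyz":[5,-30,-125],"angular":[0,0,-0.03]},{"jaw":1,"xyz":[12,-80,-131],"angular":[0,0,-0.06]},{"jaw":1,"xyz":[20,-135,-131],"angular":[0,0,-0.09]},{"jaw":1,"xyz":[28,-190,-131],"angular":[0,0,-0.12]},{"jaw":1,"xyz":[36,-240,-131],"angular":[0,0,-0.15]},{"jaw":1,"xyz":[41,-277,-131],"angular":[0,0,-0.172]},{"jaw":1,"xyz":[41,-277,-131],"angular":[0,0,-0.172]},{"jaw":1,"xyz":[41,-277,-131],"angular":[0,0,-0.172]},{"jaw":1,"xyz":[41,-277,-131],"angular":[0,0,-0.172]}]'
python3 - <<'E'
from h import *
n='wrist';im,d=viewer.get_image(n);P=pts(n,d,np.ones(d.shape,bool))
cv2.imwrite('pics/g.png',im[:,:,::-1])
B=P[(P[:,2]>156)&(P[:,2]<180)&(abs(P[:,0]-511)<80)&(abs(P[:,1]+190)<40)]
l=line(B);print(len(B),l,box(B)); to(*l[0],163,np.pi+np.radians(l[1]))
for r in silhouettes(n,'set_hand')[:2]: print(r['score'],r['xy'],np.round(np.percentile(pts(n,d,r['pixels']),[2,50,98],0)))
E
```

```text
clock: 14.92
eef_pos: [511.3, -188.3, 249.9]
tool_rot: [3.141, 0.001, -3.008]
force: [-0.6, -0.2, -0.6]
width: 85.6
gripper_force: 0.0
2062 (array([ 510., -195.]), 7.7, 108, np.float64(168.0)) ((510.528564453125, -195.37850952148438), (110.60160827636719, 11.678865432739258), 7.683665752410889)
shift [ 2.2 -6.4 86.8] turn [ 0.     0.    -0.001] pos [ 511.3 -188.4  249.8] t 14.975 q7 1.47
```

View pics/g.png

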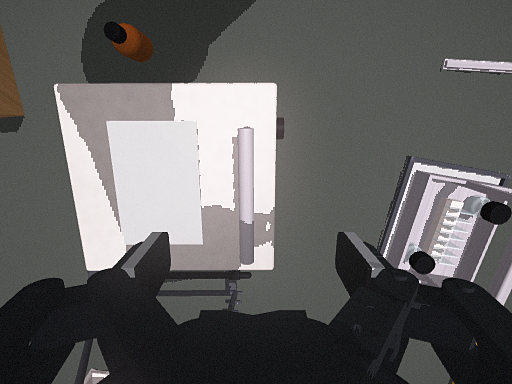

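The handle bar shows at (246,195), vertical in the picture and between the fingers. The dryer's quadrant side is at the bottom, and the carrier at right still has its jars standing.

```bash
python3 -m creep '[{"jaw":1,"xyz":[2,-5.5,30],"angular":[0,0,0]},{"jaw":1,"xyz":[2,-5.5,60],"angular":[0,0,0]},{"jaw":1,"xyz":[2,-5.5,80],"angular":[0,0,0]},{"jaw":1,"xyz":[2,-5.5,87.5],"angular":[0,0,0]},{"jaw":1,"xyz":[2,-5.5,87.5],"angular":[0,0,0]},{"jaw":0,"xyz":[2,-5.5,87.5],"angular":[0,0,0]},{"jaw":-0.4,"xyz":[2,-5.5,87.5],"angular":[0,0,0]},{"jaw":-0.7,"xyz":[2,-5.5,87.5],"angular":[0,0,0]},{"jaw":-1,"xyz":[2,-5.5,87.5],"angular":[0,0,0]},{"jaw":-1,"xyz":[2,-5.5,87.5],"angular":[0,0,0]},{"jaw":-1,"xyz":[2,-5.5,87.5],"angular":[0,0,0]}]'
cat > ang.py <<'E'
from h import *
b=np.array([510.,-194.]);a=np.radians(7.6);ex=np.array([np.cos(a),np.sin(a)]);ey=np.array([-ex[1],ex[0]]);H=b-165*ey
n='scene';im,d=viewer.get_image(n);m=viewer.camera_model(n);T=np.array(m['T']);Ti=np.linalg.inv(T)
cv2.imwrite('pics/h.png',cv2.resize(im[100:230,100:230,::-1],None,fx=4.6,fy=4.6,interpolation=cv2.INTER_CUBIC))
P=pts(n,d,np.ones(d.shape,bool));L=np.c_[(P[:,:2]-H)@ex,(P[:,:2]-H)@ey,P[:,2]-106]
def pr(x,r,t):
    p=Ti@np.r_[H+x*ex+r*np.cos(t)*ey,106+r*np.sin(t),1]; return m['fx']*p[0]/p[2]+m['cx'],m['fy']*p[1]/p[2]+m['cy']
for t in(.5,.6,.65,.7,.8): print(t,np.round(pr(116,175,t),1),np.round(pr(116,60,t),1))
for r in silhouettes(n,'set_hand_tip')[:2]:
    q=pts(n,d,r['pixels']);print(r['score'],r['xy'],np.round(np.median(np.c_[(q[:,:2]-H)@ex,(q[:,:2]-H)@ey,q[:,2]-106],0)))
S=L[(L[:,0]>108)&(L[:,0]<120)];t=np.arctan2(S[:,2],S[:,1]);rr=np.hypot(S[:,1],S[:,2])
for lo,hi in((60,100),(100,140),(160,190)):
    k=(rr>lo)&(rr<hi)&(t>.25)&(t<1.1);print(lo,hi,k.sum(),np.histogram(t[k],np.arange(.25,1.1,.05))[0],np.median(t[k]))
E
python3 ang.py
```

```text
clock: 16.4
eef_pos: [509.5, -193.9, 162.4]
tool_rot: [3.14, 0.0, -3.009]
force: [-2.0, 5.3, 4.9]
width: 9.9
gripper_force: 58.4
0.5 [176.1 169.8] [141.9 187.1]
0.6 [172.  165.2] [140.5 185.6]
0.65 [169.7 163. ] [139.7 184.9]
0.7 [167.3 160.9] [138.8 184.2]
0.8 [162.  156.9] [137. 183.]
0.51 [276.6, 211.4] [113. 431. -84.]
60 100 24 [ 0  0  0  0  0  0  4 15  5  0  0  0  0  0  0  0] 0.625958118699355
100 140 24 [ 0  0  0  0  0  0  1 22  1  0  0  0  0  0  0  0] 0.6370757101932676
160 190 22 [ 0  0  0  0  0  0  1  9 12  0  0  0  0  0  0  0] 0.6544432027809893
```

View pics/h.png

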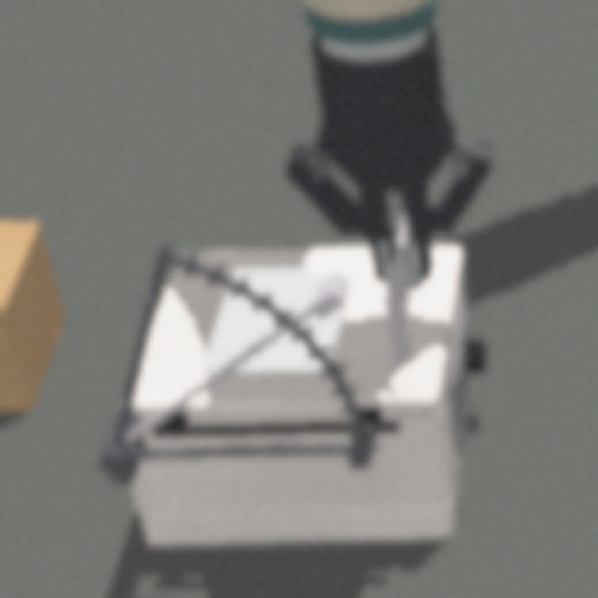

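The crop shows the set hand running from (130,440) to its block at (330,295), which agrees with the depth estimate of about 0.64 rad. The fingers hold the bar at (400,250). Now I'll lift along the arc.

```bash
python3 -m creep '[{"jaw":-1,"xyz":[0,-1,-3.3],"angular":[0,0,0]},{"jaw":-1,"xyz":[0,-3.7,-9.8],"angular":[0,0,0]},{"jaw":-1,"xyz":[0,-7.2,-17.8],"angular":[0,0,0]},{"jaw":-1,"xyz":[0,-12,-27.1],"angular":[0,0,0]},{"jaw":-1,"xyz":[0,-17.3,-36.1],"angular":[0,0,0]},{"jaw":-1,"xyz":[0,-23.2,-44.8],"angular":[0,0,0]},{"jaw":-1,"xyz":[0,-29.5,-53.1],"angular":[0,0,0]},{"jaw":-1,"xyz":[0,-36.4,-61.1],"angular":[0,0,0]},{"jaw":-1,"xyz":[0,-43.7,-68.6],"angular":[0,0,0]},{"jaw":-1,"xyz":[0,-51.4,-75.6],"angular":[0,0,0]},{"jaw":-1,"xyz":[0,-58.2,-81.1],"angular":[0,0,0]},{"jaw":-1,"xyz":[0,-61,-83.2],"angular":[0,0,0]}]'
sed -i 's#pics/h.png#pics/i.png#' ang.py; python3 ang.py
python3 - <<'E'
from h import *
s=ctrl.read_state();print(s['eef_pos'],s['clock'])
E
```

```text
clock: 18.0
eef_pos: [517.2, -249.8, 245.2]
tool_rot: [3.132, -0.001, -3.007]
force: [-1.8, 13.4, 0.7]
width: 9.9
gripper_force: 58.4
0.5 [176.1 169.8] [141.9 187.1]
0.6 [172.  165.2] [140.5 185.6]
0.65 [169.7 163. ] [139.7 184.9]
0.7 [167.3 160.9] [138.8 184.2]
0.8 [162.  156.9] [137. 183.]
0.57 [172.0, 164.5] [124. 141. 106.]
60 100 21 [ 0  0  0  0  0  1  3 12  5  0  0  0  0  0  0  0] 0.6309402776183914
100 140 31 [ 0  0  0  0  0  0  7 22  2  0  0  0  0  0  0  0] 0.6279241861757696
160 190 20 [ 0  0  0  0  0  0  2  8 10  0  0  0  0  0  0  0] 0.6530345948645744
[ 517.17387345 -249.74497759  245.15023999] 18.1
```

View pics/i.png

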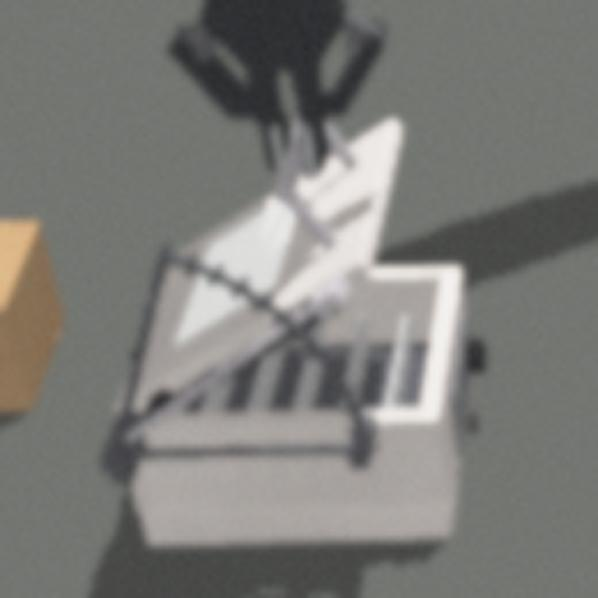

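The lid is open to nearly the set hand's angle: the index rod and the hand run together in the crop, with the hand's block at (325,297). I'll measure the lid plane in the same cloud.

```bash
cat >> ang.py <<'E'
print('---')
k=(abs(L[:,0])<88)&(L[:,1]>15)&(L[:,1]<200);Q=L[k]
rr=np.hypot(Q[:,1],Q[:,2]);th=np.arctan2(Q[:,2],Q[:,1])-np.arcsin(np.clip(12/rr,0,1))
for lo,hi in((60,100),(100,140),(140,190)):
    s=(rr>lo)&(rr<hi)&(th>.4)&(th<.8);print(lo,hi,s.sum(),np.median(th[s]),np.percentile(th[s],[20,80]))
s=(rr>40)&(rr<195)&(abs(th-.6)<.12);p=np.polyfit(Q[s,1],Q[s,2],1);print('slope',np.arctan(p[0]),p[1])
s=(L[:,0]>93)&(L[:,0]<108)&(L[:,1]>20);t=np.arctan2(L[s,2],L[s,1]);print('rod',np.histogram(t,np.arange(.25,1.1,.05))[0],np.median(t[abs(t-.6)<.15]))
E
python3 ang.py | sed -n '/---/,$p'
```

```text
---
60 100 233 0.5718743799154772 [0.55439477 0.58205437]
100 140 212 0.5624319856950624 [0.55549713 0.57521713]
140 190 424 0.5611671799901286 [0.55691057 0.63967374]
slope 0.5508651932204127 16.296204457179783
rod [ 0  0  0  0  0 11 18 22  7 12  2  1  0  0  0  0] 0.6063545730439086
```

```bash
python3 -m creep '[{"jaw":-1,"xyz":[0,-2.5,-1.8],"angular":[0,0,0]},{"jaw":-1,"xyz":[0,-5.2,-3.7],"angular":[0,0,0]},{"jaw":-1,"xyz":[0,-8,-5.6],"angular":[0,0,0]},{"jaw":-1,"xyz":[0,-10,-7],"angular":[0,0,0]},{"jaw":-1,"xyz":[0,-10.7,-7.4],"angular":[0,0,0]},{"jaw":-1,"xyz":[0,-10.7,-7.4],"angular":[0,0,0]},{"jaw":-1,"xyz":[0,-10.7,-7.4],"angular":[0,0,0]},{"jaw":-1,"xyz":[0,-10.7,-7.4],"angular":[0,0,0]},{"jaw":-1,"xyz":[0,-10.7,-7.4],"angular":[0,0,0]},{"jaw":-1,"xyz":[0,-10.7,-7.4],"angular":[0,0,0]}]'
sed -i 's#pics/i.png#pics/j.png#;s/th-.6)<.12/th-.63)<.12/' ang.py; python3 ang.py
```

```text
clock: 19.45
eef_pos: [518.5, -259.3, 252.7]
tool_rot: [3.131, -0.001, -3.006]
force: [-3.1, 15.2, 4.8]
width: 9.6
gripper_force: 58.5
0.5 [176.1 169.8] [141.9 187.1]
0.6 [172.  165.2] [140.5 185.6]
0.65 [169.7 163. ] [139.7 184.9]
0.7 [167.3 160.9] [138.8 184.2]
0.8 [162.  156.9] [137. 183.]
0.45 [158.2, 175.8] [118.  91.  66.]
60 100 25 [ 0  0  0  0  0  0  3 19  3  0  0  0  0  0  0  0] 0.6368183093805638
100 140 26 [ 0  0  0  0  0  0  1 19  6  0  0  0  0  0  0  0] 0.6367839229969586
160 190 21 [ 0  0  0  0  0  0  0  9 12  0  0  0  0  0  0  0] 0.6530479898932365
---
60 100 210 0.6403331513972985 [0.62062796 0.64969973]
100 140 191 0.6296802161422768 [0.62340979 0.64173462]
140 190 351 0.6284640621941064 [0.62508587 0.64160376]
slope 0.6129747105576394 17.35519659997782
rod [ 0  0  0  0  0  0  2 44 57 17  3  7  0  1  0  0] 0.6609841831566483
```

View pics/j.png

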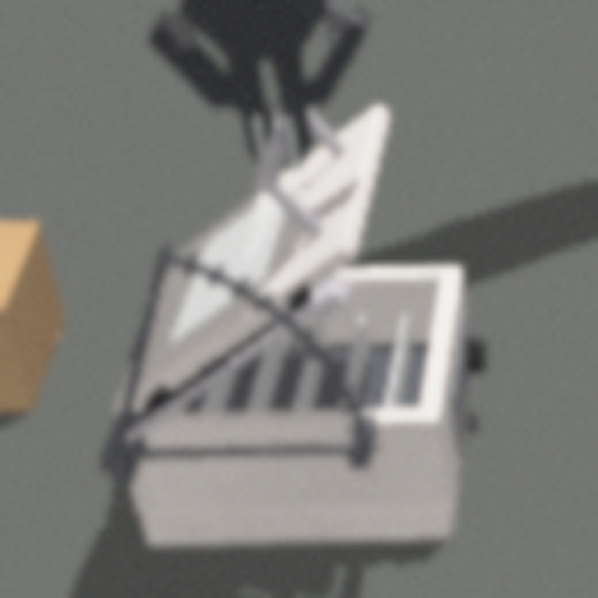

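The lid plane (about 0.63) and the set hand (about 0.64) agree, and the index rod lies over the hand in the crop. I'll hold a moment and hand in.

```bash
python3 -m creep '[{"jaw":-1,"xyz":[0,0,0],"angular":[0,0,0]},{"jaw":-1,"xyz":[0,0,0],"angular":[0,0,0]},{"jaw":-1,"xyz":[0,0,0],"angular":[0,0,0]},{"jaw":-1,"xyz":[0,0,0],"angular":[0,0,0]},{"jaw":-1,"xyz":[0,0,0],"angular":[0,0,0]},{"jaw":-1,"xyz":[0,0,0],"angular":[0,0,0]}]' && python3 -c "
from h import *
print(np.abs(ctrl.read_state()['qd']).max()); print(ctrl.finish_job())"
```

```text
clock: 20.3
eef_pos: [518.5, -259.3, 252.6]
tool_rot: [3.131, -0.001, -3.006]
force: [-4.1, 14.3, 3.2]
width: 9.7
gripper_force: 58.5
0.0013424170496952928
the job is handed in; nothing more can be done
None
```

I set the carrier down flat inside the plate's rim with both jars standing, then lifted the lid to about 0.63 rad (set hand measured at about 0.64) and handed in at 20.3 s still holding it; no verdict came back.

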